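# Lock the camera-stand tube into its bench sleeve

### The job

Take the dust plug out of the stand's square sleeve and put it in the steel tray, beside the specimen that is there. Then fetch the one square tube in the rack that has a spring button, squeeze its latch so that the button is flush, and slide the tube down into the sleeve, button on the side with the hole, until it is fully home and the button pops out through the hole; let go of it. Leave the two plain tubes in the rack and do not disturb the other things on the bench.

Things in the scene. Friction and masses are not known exactly. Their poses are not given: they have to be found in the camera images.
- stand: Camera-stand foot, fixed to the bench: black base plate 110 x 110 x 12 mm carrying an upright square aluminium sleeve, inside 33 x 33 mm, walls 4 mm, with a black collar (outside 47 x 47 mm) at the mouth; a short chamfer inside the collar. Origin: centre of the base's underside; z up; +x is the side with the hole.
- stand_seat (a point): Centre of the sleeve's floor, 12 mm above the bench; the tube's foot rests here when it is fully home. Same axes as the stand.
- stand_mouth (a point): Centre of the sleeve's open top, 102 mm above the bench (the sleeve is 90 mm deep).
- stand_hole (a point): Centre of the hole in the outer face of the sleeve's +x wall, 65 mm above the sleeve's floor; the hole is 18 mm wide and 16 mm high.
- plug: Grey plastic dust plug, standing in the sleeve's mouth at the start: square stem 28 x 28 x 28 mm, square flange 50 x 50 x 6 mm above it (28 to 34 mm up), which rests on the collar, and a round knob 26 mm across and 30 mm high on top (34 to 64 mm up). Origin: centre of the stem's underside; z up to the knob. 60 g, loose fit.
- tray: Open square steel tray, fixed, 140 x 140 mm outside, 30 mm high, walls and floor 5 mm. Origin: centre of its underside. It and the rack may be on either side of the stand.
- rack: Grey plastic rack, fixed, 62 x 225 x 42 mm (x, y, z) with three square pockets 33 x 33 mm in a row along its y axis, 80 mm apart, floors 8 mm above the bench; a tube stands loosely in each. Origin: centre of its underside.
- tube: The tube to fit: square aluminium, 30 x 30 mm, 144 mm long, black top cap, about 0.25 kg with its latch; stands in any one of the pockets, with the same yaw as the rack. Origin: centre of its foot; z along the tube to its top. Its +x face carries a steel spring latch (see its joint and points).
- tube_grip (a point): Point on the tube's axis, 118 mm above the foot, at mid-height of the latch's thumb bar (14 mm wide, 99 to 137 mm above the foot, 8 mm proud of the +x face when free). Gripping here across the tube's x axis (38 mm wide free, 30 mm when pressed) presses the latch flush against the back of the tube.
- snap (a joint): Travel of the spring latch (thumb bar and button are one piece, moving straight inward), m: 0 is free (button out), 0.0075 is the button flush with the tube's face, 0.008 the thumb bar flush, 0.0085 the stop. The spring pushes it out with about 3 N when free, 7 N when pressed.
- button_tip (a point): Centre of the button's outer face. The button is 12 mm wide, 11 mm high, centred 65 mm above the tube's foot, 7.5 mm proud of its +x face when free. Same axes as the tube.
- spare_a: Plain square tube 30 x 30 x 144 mm, no latch, standing in the rack; to be left. Origin: centre of its foot.
- spare_b: Plain square tube 30 x 30 x 120 mm, no latch, standing in the rack; to be left. Origin: centre of its foot.
- bottle: Bystander: clear bottle, 60 mm across, 150 mm high. Origin: centre of its underside.
- mug: Bystander: white mug, 76 mm across with a handle, 90 mm high. Origin: centre of its underside.
- jar: Bystander: glass jar, 68 mm across, 75 mm high. Origin: centre of its underside.
- block_a: Bystander: round steel hardness test block, 64 mm across, 14 mm high. Origin: centre of its underside.
- block_b: Bystander: round steel hardness test block, 60 mm across, 16 mm high. Origin: centre of its underside.
- driver: Bystander: screwdriver with a black handle, 190 mm long, lying on the bench. Origin: under its middle.
- mouse: Bystander: black computer mouse, 105 x 60 mm, 34 mm high. Origin: centre of its underside.
- oiler: Bystander: white squeeze bottle, 50 mm across, 180 mm high. Origin: centre of its underside.
- puck: Bystander: black round mounted specimen, 40 mm across, 22 mm high, standing in one part of the tray, to be left there. Origin: centre of its underside.
Mind the look-alikes: they are no part of the job. What is shaped like the stand but brown is not meant. Leave any orange look-alike of the plug alone.

How it is judged:
By the outcome, as a careful person would: the job done as asked, in the order asked, and still so for the second after the job is handed in, with the robot touching nothing.
It also fails if it takes over 64 s, if anything falls off the work surface, if the arm or the gripper's body presses on something with over 40 N, if the wrist force passes 120 N, or if a joint passes its speed limit or range.

### The arm

A 6-joint arm with a two-finger parallel gripper is mounted at the origin on the work surface. World frame = base frame: x ahead of the robot, y to its left, z up, the work surface at z = 0. Lengths are in mm, angles in rad, forces in N, time in s.
With the tool pointing down it reaches from about 300 to 950 mm from the base axis. Payload 3.1 kg.
Tool frame: the origin (TCP) lies at the very end of the fingers, on their centre line; the grasp point (between the pads) lies 19 mm behind it; z points along the fingers, y is the line along which they close (so a half turn about z gives the same grasp; the last joint's range is limited). The gripper opens to 85 mm and grips with 20 to 120 N. Pads are 22 mm wide; open, the fingers measure 114 mm over their backs; the gripper's body (76 mm by 85 mm) begins 54 mm behind the grasp point. The pads swing forward as they close: fully open they stand 13 mm farther back than shut.
Start: joints at [1.07, 0.308, 1.634, -0, 1.2, -0.07], TCP at [261.024, 567.889, 231.272] pointing down, gripper open.
Joint ranges: [-3.06, 3.06], [-0.79, 1.96], [0.05, 2.63], [-1.19, 4.34], [0.05, 2.64], [-2.94, 2.94]. Speed limits (rad/s): [2.79, 2.79, 3.14, 3.14, 3.14, 3.14].

### API

Orientations are given as a unit quaternion [w, x, y, z].
In Python, from workcell import bot gives the robot as it stands. The module is installed in compiled form; this text tells all that it offers. Calls block until the motion is done:
- bot.movep(position, orientation): joint-space move of the TCP to a pose.
- bot.movel(position, v=150, frame=None, force_limit=None): straight line of the TCP; frame=None keeps the orientation; v is the mean speed in mm/s. With force_limit (N) it stops when the force on the tool has changed by that much, and returns True; else False.
- bot.set_joints(angles): joint-space move.
- bot.let_go() and bot.gripper_close(effort=None): open the fingers fully, or close them until they stop; effort is the grip in N (None keeps the last).
- bot.wait(seconds).
- bot.ik(position, orientation): joint angles nearest the present ones, or None.
- bot.read_state(): the state.
- bot.camera(name): name is "scene" or "side" or "wrist"; returns a dict with "pixels" (400x640x3 uint8, blue, green, red), "camera_matrix" (3x3 intrinsics, pixels), "world_from_camera" (4x4, takes a point from camera to world coordinates). Camera axes: x right, y down, z forward; pixel columns grow to the right and rows downward; lengths in mm; the calibration is good to about 2 mm. A picture is of the moment at which its call begins. There is no depth.
A pose or a line that the arm cannot do raises bot.PlanningError and nothing moves.
- bot.finish_job(): hands the job in; it is judged then, once.
Trained networks look in the newest picture that a camera, given by its name, has taken for a name from the list of things; names that differ only in an ending like _2 or _b are one class to them, and where a whole thing is asked for, a point or a joint stands for the part that bears it (a point fixed in the world has none). Each returns a list of dicts, best first, with "p" (0 to 1); they miss things now and then, are a little off and sometimes report something else, mostly with a low value. They report only what shows in the picture. A call takes as long as a camera call. They do not tell look-alikes from the thing itself.
- bot.spot_in(camera, target): "xyz" ([x, y, z] in mm, in world coordinates, good to about 4 mm: the middle of the surface that is visible of it).
- bot.masks_of(camera, target): "pixels" (400x640 bool, what is visible of it).
The state is a dict: "time_s": time; "qpos": joint angles; "joint_vel": joint speeds; "joint_efforts": joint torques, N m; "tcp_pos": TCP position; "tcp_rot": TCP orientation; "force": force on the tool from outside, world axes, zero at the start; "moment": the same for the moment, N m; "grip_width": opening from 0.0 (shut) to 1.0 (fully open); "gripper_force": force on a finger pad.
Only numpy, scipy, OpenCV 4.12 (cv2) and the standard library are available. Lean on these libraries where they do the work, as an engineer would, in place of code of your own. Each camera call takes 0.05 s, during which the arm holds its last target. There are 200 camera calls.

## Working session

There is one attempt and no reset: what is moved stays moved. The work goes in short steps, each a Python script; the robot and the scene stay as the last script left them, time stands still between calls to the robot, and variables do not carry over. Pictures are saved under pics/ and viewed, at most 10 in all, crops included, and the job is handed in when it is done.

```bash
mkdir -p pics; python3 - <<'E'
from workcell import bot
import cv2,numpy as np
for c in ["scene","side"]:
    r=bot.camera(c); cv2.imwrite(f"pics/{c}0.png",r["pixels"])
    T=r["world_from_camera"]; print(c,np.round(T,3).tolist(),np.round(r["camera_matrix"],1).tolist())
    for t in ["stand","plug","tray","rack","tube","spare_a","puck","button_tip"]:
        print(c,t,[(np.round(d["xyz"]).tolist(),round(d["p"],2)) for d in bot.spot_in(c,t)][:4])
print(bot.read_state())
E
```

```text
scene [[0.805, 0.325, -0.497, 1070.443], [0.594, -0.464, 0.658, -607.832], [-0.016, -0.824, -0.566, 697.33], [0.0, 0.0, 0.0, 1.0]] [[394.5, 0.0, 315.8], [0.0, 394.5, 197.5], [0.0, 0.0, 1.0]]
scene stand [([561.0, -7.0, 14.0], 0.92), ([491.0, 452.0, 33.0], 0.7), ([699.0, 398.0, 23.0], 0.58), ([553.0, 192.0, 33.0], 0.19)]
scene plug [([554.0, 159.0, 104.0], 0.66), ([556.0, 4.0, 107.0], 0.64), ([374.0, -84.0, 34.0], 0.63)]
scene tray [([508.0, -264.0, 6.0], 0.6)]
scene rack [([552.0, 191.0, 32.0], 0.95), ([755.0, -232.0, 60.0], 0.43)]
scene tube [([542.0, 242.0, 113.0], 0.69), ([782.0, -16.0, 84.0], 0.33)]
scene spare_a [([526.0, 316.0, 93.0], 0.76), ([553.0, 160.0, 102.0], 0.7)]
scene puck [([490.0, -224.0, 28.0], 0.5)]
scene button_tip [([553.0, 250.0, 122.0], 0.54)]
side [[0.994, -0.058, 0.095, 449.121], [-0.111, -0.511, 0.852, -1020.527], [-0.0, -0.858, -0.514, 730.728], [0.0, 0.0, 0.0, 1.0]] [[511.0, 0.0, 318.2], [0.0, 511.0, 198.6], [0.0, 0.0, 1.0]]
side stand [([679.0, 396.0, 26.0], 0.98), ([549.0, -6.0, 11.0], 0.82), ([469.0, 459.0, 33.0], 0.75), ([774.0, -24.0, 88.0], 0.38)]
si
[... 359 characters left out ...]
{'time_s': 0.9, 'qpos': array([ 1.07029656e+00,  3.08051735e-01,  1.63379652e+00, -2.18020988e-05,
        1.19971833e+00, -6.97543237e-02]), 'joint_vel': array([-0.000534  ,  0.00348848, -0.00103717, -0.000689  , -0.00042771,
       -0.00093525]), 'joint_efforts': array([-9.41984363e-04, -4.15272081e+01, -2.77087480e+01, -1.71853408e-04,
        7.15472324e-04, -5.76108654e-07]), 'tcp_pos': array([261.03173579, 567.88557856, 231.30377686]), 'tcp_rot': array([1.34162739e-05, 2.13707691e-01, 9.76897652e-01, 9.65396675e-06]), 'force': array([-0.73484129, -0.07384306, -0.67169975]), 'moment': array([ 0.09287864, -0.0011658 , -0.00067181]), 'gripper_force': 0.0, 'grip_width': 1.0007825128041288}
```

View pics/scene0.png

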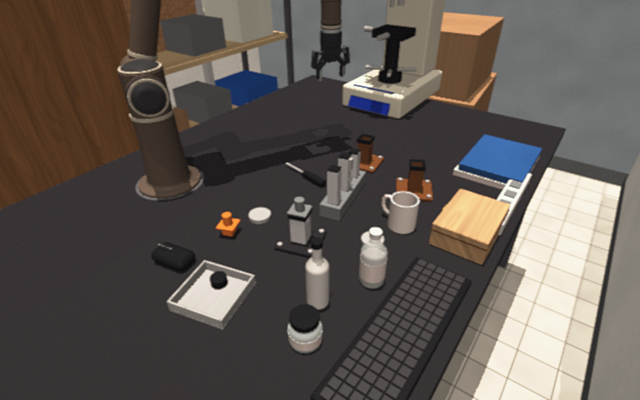

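View pics/side0.png

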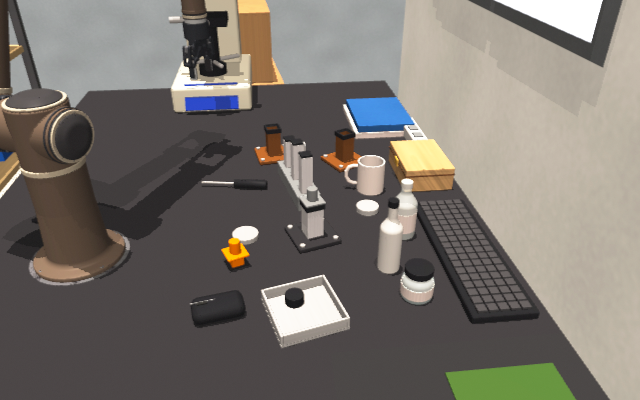

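The scene and side views show the following:
- **Grey plug:** in the stand at about (553, 0), scene pixel 300,215.
- **Rack:** north of the stand at scene 343,195, with the tubes near (552,158), (540,240) and (526,316).
- **Tray:** at scene 212,293, with the puck inside it.
- **Look-alikes:** an orange plug and two brown stands.

Next I'll look from near with the wrist camera and enlarge crops.

```bash
cat > h.py <<'E'
from workcell import bot
import cv2,numpy as np
def q(a): # tool down, tool x axis at yaw a (deg)
    a=np.radians(a)/2; return [0,float(np.cos(a)),float(np.sin(a)),0]
def snap(c):
    r=bot.camera(c); return r["pixels"],np.array(r["camera_matrix"]),np.array(r["world_from_camera"])
def proj(P,K,T):
    P=np.atleast_2d(P); c=(P-T[:3,3])@T[:3,:3]; u=c@K.T; return u[:,:2]/u[:,2:]
def back(uv,z,K,T):
    uv=np.atleast_2d(uv); d=np.c_[uv,np.ones(len(uv))]@np.linalg.inv(K).T@T[:3,:3].T
    return T[:3,3]+d*((z-T[2,3])/d[:,2])[:,None]
def st():
    s=bot.read_state(); print("t",round(s["time_s"],2),"tcp",np.round(s["tcp_pos"],1),"F",np.round(s["force"],1),"w",round(s["grip_width"],3),"gf",round(s["gripper_force"],1)); return s
E
python3 - <<'E'
from h import *
A,_,_=snap("scene");B,_,_=snap("side")
c1=cv2.resize(A[135:255,265:385],(400,400),interpolation=cv2.INTER_CUBIC)
c2=cv2.resize(B[130:250,250:370],(400,400),interpolation=cv2.INTER_CUBIC)
cv2.imwrite("pics/c1.png",np.hstack([c1,c2]))
bot.movep([480,200,400],q(100)); 
w,K,T=snap("wrist"); cv2.imwrite("pics/w1.png",w); print(np.round(T,3).tolist(),K.tolist())
np.savez("w1.npz",w=w,K=K,T=T)
for t in ["rack","tube","spare_a","tube_grip","button_tip","stand","plug"]:
    print(t,[(np.round(d["xyz"]).tolist(),round(d["p"],2)) for d in bot.spot_in("wrist",t)][:4])
st()
E
```

```text
[[0.985, 0.169, 0.045, 468.061], [0.174, -0.951, -0.254, 265.121], [-0.0, 0.258, -0.966, 541.202], [0.0, 0.0, 0.0, 1.0]] [[332.84359663686536, 0.0, 313.90761312272025], [0.0, 332.84359663686536, 200.2114240386002], [0.0, 0.0, 1.0]]
rack [([526.0, 271.0, 42.0], 0.85), ([379.0, 31.0, 16.0], 0.57)]
tube [([539.0, 34.0, 13.0], 0.34)]
spare_a [([512.0, 326.0, 129.0], 0.91), ([543.0, 178.0, 152.0], 0.73)]
tube_grip []
button_tip [([704.0, 115.0, 17.0], 0.34), ([525.0, 272.0, 42.0], 0.33)]
stand [([674.0, 407.0, 11.0], 0.86), ([484.0, 426.0, 9.0], 0.77), ([535.0, 38.0, 10.0], 0.61)]
plug [([546.0, 23.0, 110.0], 0.92), ([370.0, -64.0, 32.0], 0.82), ([748.0, 232.0, 58.0], 0.58)]
t 3.08 tcp [479.9 200.3 399.8] F [ 0.7 -0.2  0.4] w 1.0 gf 0.0
```

View pics/c1.png

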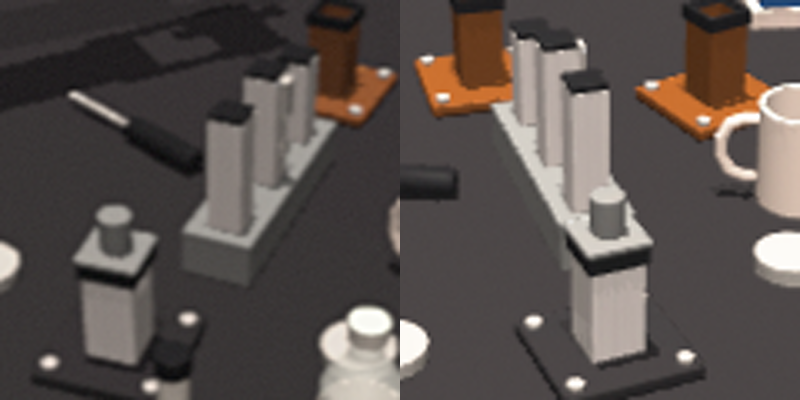

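View pics/w1.png

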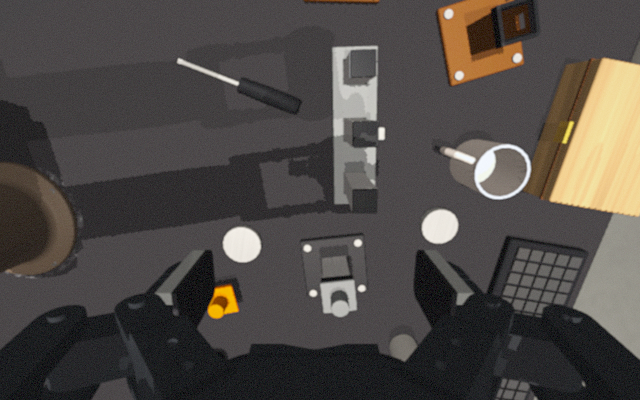

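The middle tube at (381,133) in the wrist picture carries the latch, which faces world +x. No hole shows on the sleeve faces seen so far, so I'll look at the stand from the +y side, closer in.

```bash
python3 - <<'E'
from h import *
z=np.load("w1.npz"); 
bot.movep([540,90,290],q(100)); w,K,T=snap("wrist"); np.savez("w2.npz",w=w,K=K,T=T)
for t in ["stand","plug","stand_hole"]:
    print(t,[(np.round(d["xyz"]).tolist(),round(d["p"],2)) for d in bot.spot_in("wrist",t)][:4])
c0=cv2.resize(z["w"][20:300,290:430],(300,600),interpolation=cv2.INTER_CUBIC)
c1=cv2.resize(w[60:400,180:460],(494,600),interpolation=cv2.INTER_CUBIC)
cv2.imwrite("pics/c2.png",cv2.convertScaleAbs(np.hstack([c0,c1]),alpha=1.8,beta=15)); st()
E
```

```text
stand [([538.0, 36.0, 9.0], 0.73), ([548.0, 20.0, 110.0], 0.67)]
plug [([542.0, 21.0, 110.0], 0.85), ([368.0, -64.0, 35.0], 0.64)]
stand_hole [([543.0, 33.0, 10.0], 0.69)]
t 3.99 tcp [540.7  91.3 292.1] F [ 0.3 -0.   0.2] w 1.0 gf 0.0
```

View pics/c2.png

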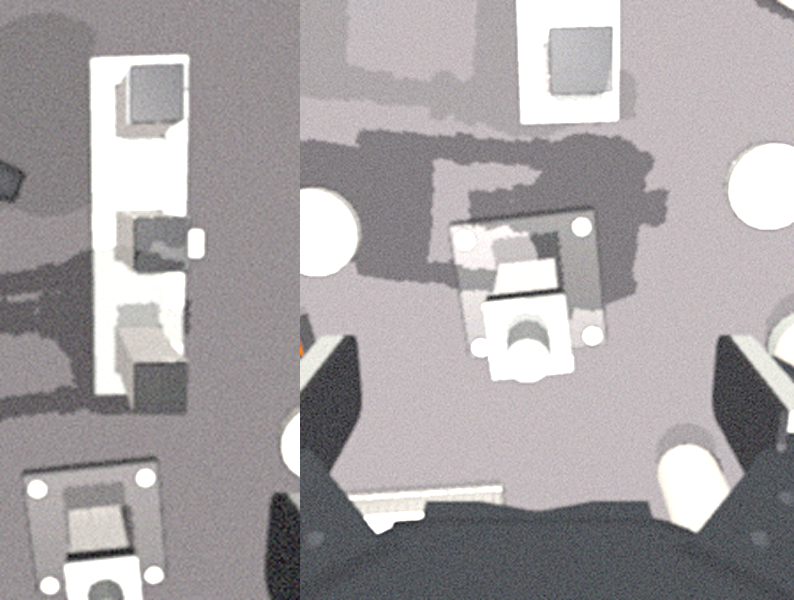

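The middle tube's latch is confirmed at (195,243). The screws and the flange give the stand's pose. The hole isn't clear yet, so I'll compute poses now and take the plug out first.

```bash
python3 - <<'E'
from h import *
z=np.load("w2.npz"); K,T=z["K"],z["T"]
raw=lambda p:(np.array(p,float)-[300,0])/1.764+[180,60]
def rep(n,p,h):
    P=back(raw(p),h,K,T)[:,:2]; d=P[1]-P[0]+P[2]-P[3]; print(n,P.mean(0).round(1),"yaw",round(np.degrees(np.arctan2(d[1],d[0])),1),"sides",np.linalg.norm(P-np.roll(P,1,0),axis=1).round(1))
rep("screws",[(464,238),(582,227),(592,335),(481,348)],13)
rep("flange",[(483,301),(567,292),(574,373),(490,380)],108)
for c in ["scene","side"]:
    w,K,T=snap(c)
    for t in ["bottle","mug","jar","oiler","puck","tray","block_a","mouse"]:
        print(c,t,[(np.round(d["xyz"]).tolist(),round(d["p"],2)) for d in bot.spot_in(c,t)][:2])
    m=bot.masks_of(c,"tray")
    if m:
        m=m[0]["pixels"].astype(np.uint8); cn=max(cv2.findContours(m,0,2)[0],key=cv2.contourArea)
        P=back(cn[:,0].astype(float),20,K,T)[:,:2].astype(np.float32); print("tray rect",cv2.minAreaRect(P))
E
```

```text
screws [549.5  12.5] yaw 16.2 sides [88.5 87.1 85.9 86.5]
flange [549.2  14.3] yaw 15.7 sides [51.1 49.5 52.2 51.3]
scene bottle [([781.0, -16.0, 80.0], 0.71), ([759.0, -235.0, 62.0], 0.28)]
scene mug [([737.0, 206.0, 59.0], 0.56)]
scene jar [([756.0, -230.0, 61.0], 0.96), ([492.0, -224.0, 29.0], 0.45)]
scene oiler [([715.0, -137.0, 96.0], 0.91)]
scene puck [([541.0, 243.0, 118.0], 0.75), ([495.0, -222.0, 27.0], 0.67)]
scene tray [([507.0, -264.0, 5.0], 0.74), ([398.0, 271.0, 16.0], 0.33)]
scene block_a [([694.0, 109.0, 14.0], 0.59), ([388.0, 22.0, 15.0], 0.5)]
scene mouse [([344.0, -246.0, 35.0], 0.94)]
tray rect ((506.2852478027344, -257.1024169921875), (158.56712341308594, 158.91336059570312), 14.289767265319824)
side bottle []
side mug [([732.0, 208.0, 60.0], 0.68), ([508.0, 309.0, 96.0], 0.4)]
side jar [([740.0, -247.0, 55.0], 0.9), ([775.0, -23.0, 88.0], 0.46)]
side oiler [([699.0, -145.0, 89.0], 0.56)]
side puck [([489.0, -232.0, 25.0], 0.85)]
side tray [([509.0, -262.0, 7.0], 0.59)]
side block_a [([387.0, 23.0, 11.0], 0.89), ([704.0, 109.0, 18.0], 0.83)]
side mouse [([334.0, -249.0, 29.0], 0.62)]
tray rect ((505.915283203125, -259.8074951171875), (150.6509552001953, 171.93006896972656), 13.91498851776123)
```

```bash
python3 - <<'E'
from h import *
bot.movep([549.5,13.3,170],q(106)); bot.movel([549.5,13.3,113],v=120); 
bot.gripper_close(effort=35); st()
bot.movel([549.5,13.3,190],v=120); st()
bot.movep([521,-291,190],q(106)); w,K,T=snap("wrist"); cv2.imwrite("pics/w3.png",w)
print([(np.round(d["xyz"]).tolist(),round(d["p"],2)) for d in bot.spot_in("wrist","puck")])
st()
E
```

```text
t 6.83 tcp [550.   13.2 113.5] F [-0.2 -0.3  2.3] w 0.293 gf 34.6
t 7.62 tcp [548.7  13.3 189.2] F [ 0.7  0.3 -0.9] w 0.292 gf 34.4
[([487.0, -220.0, 26.0], 0.9)]
t 8.88 tcp [ 521.4 -289.4  189.8] F [-0.5  0.2 -1. ] w 0.289 gf 34.4
```

View pics/w3.png

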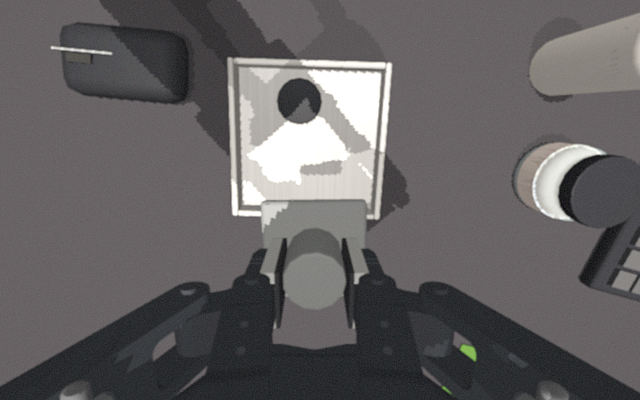

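The plug is held at about (318,270). The tray rim corners are at about (228,58), (392,62), (380,219) and (231,216), with the puck at (300,100). I'll get the tray centre from the rim, place the plug, then look at the empty sleeve.

```bash
python3 - <<'E'
from h import *
w,K,T=snap("wrist")
P=back([(228,58),(392,62),(380,219),(231,216)],30,K,T)[:,:2]; print(P.round(),np.linalg.norm(P-np.roll(P,1,0),axis=1).round())
c=P.mean(0); pk=back([(300,100)],27,K,T)[0,:2]; d=(c-pk)/np.linalg.norm(c-pk); g=c+d*27; print(c,pk,g,np.linalg.norm(g-pk))
assert abs(g-[521,-291]).max()<25
bot.movep([g[0],g[1],100],q(106)); print(bot.movel([g[0],g[1],43],v=60,force_limit=4)); st()
bot.let_go(); bot.movel([g[0],g[1],150],v=150)
# look at the sleeve from the -y side
bot.movep([545,-90,260],q(-74)); 
ims=[]
w,K,T=snap("wrist"); np.savez("w4.npz",w=w,K=K,T=T); ims.append(w)
bot.movep([545,110,260],q(106)); w,K,T=snap("wrist"); np.savez("w5.npz",w=w,K=K,T=T)
ims.append(w); st()
s=sum(snap("scene")[0].astype(float) for _ in range(4))/4; 
C=proj([549,13,75],*[np.load("w4.npz")[k] for k in "KT"])[0],proj([549,13,75],K,T)[0],proj([549,13,75],*snap("scene")[1:])[0]
print(C); ims.append(s.astype(np.uint8))
o=[]
for im,(u,v),r in zip(ims,C,(80,80,30)):
    u,v=int(u),int(v); p=cv2.copyMakeBorder(im,100,100,100,100,0); o.append(cv2.convertScaleAbs(cv2.resize(p[v+100-r:v+100+r,u+100-r:u+100+r],(266,266),interpolation=cv2.INTER_CUBIC),alpha=1.5))
cv2.imwrite("pics/c3.png",np.hstack(o))
E
```

```text
[[ 422. -205.]
 [ 555. -169.]
 [ 591. -304.]
 [ 454. -340.]] [140. 138. 139. 142.]
[ 505.64018044 -254.70343879] [ 488.86843702 -220.53814981] [ 517.53818079 -278.94055057] 65.05993100114087
True
t 10.24 tcp [ 516.6 -278.4   44.6] F [0.  0.8 4. ] w 0.29 gf 34.9
t 17.08 tcp [545.  109.8 260. ] F [-0.3 -0.6 -0.2] w 0.998 gf 0.0
(array([283.87043096, 268.23024998]), array([292.66245308, 265.38158931]), array([300.04532525, 218.97921113]))
```

View pics/c3.png

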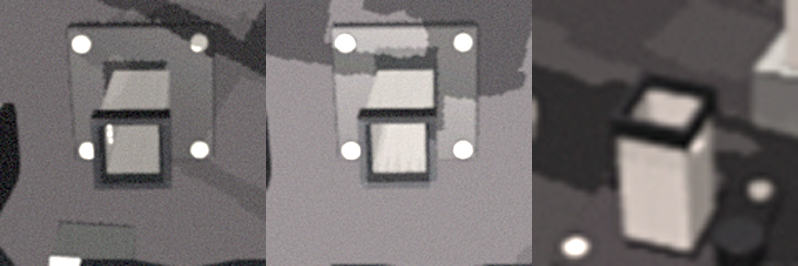

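Through the mouth there is a bright slit at crop (110,133). That is the +x' side, and the scene crop shows a mark at (697,143), so the hole seems to be at yaw 16°. I'll verify from that side and take a close look at the tube on the way.

```bash
python3 - <<'E'
from h import *
d=np.array([np.cos(np.radians(16)),np.sin(np.radians(16))]); s=np.array([549.4,13.3])
p=s+d*130; bot.movep([p[0],p[1],230],q(16)); w,K,T=snap("wrist"); np.savez("w6.npz",w=w,K=K,T=T)
print(proj([s[0]+20.5*d[0],s[1]+20.5*d[1],77],K,T)); st()
u,v=proj([s[0],s[1],80],K,T)[0].astype(int); print(u,v)
P=cv2.copyMakeBorder(w,100,100,100,100,0)[v+30:v+170,u+30:u+170]
bot.movep([540,170,290],q(100)); w2,K,T=snap("wrist"); np.savez("w7.npz",w=w2,K=K,T=T); st()
m=bot.masks_of("wrist","tube"); print([(x["p"],np.argwhere(x["pixels"]).mean(0)) for x in m])
u,v=proj([540,240,120],K,T)[0].astype(int); print(u,v)
Q=cv2.copyMakeBorder(w2,100,100,100,100,0)[v+20:v+180,u+20:u+180]
cv2.imwrite("pics/c4.png",cv2.convertScaleAbs(np.hstack([cv2.resize(P,(400,400),interpolation=2),cv2.resize(Q,(400,400),interpolation=2)]),alpha=1.5,beta=10))
E
```

```text
[[314.47890608 293.61763945]]
t 18.69 tcp [674.2  49.4 230.2] F [ 0.1  0.1 -0.5] w 0.998 gf 0.0
314 313
t 19.88 tcp [540.3 169.7 289.9] F [-0.3 -0.5 -0.6] w 1.003 gf 0.0
[(0.66, array([ 91.31942789, 321.59594756]))]
327 107
```

View pics/c4.png

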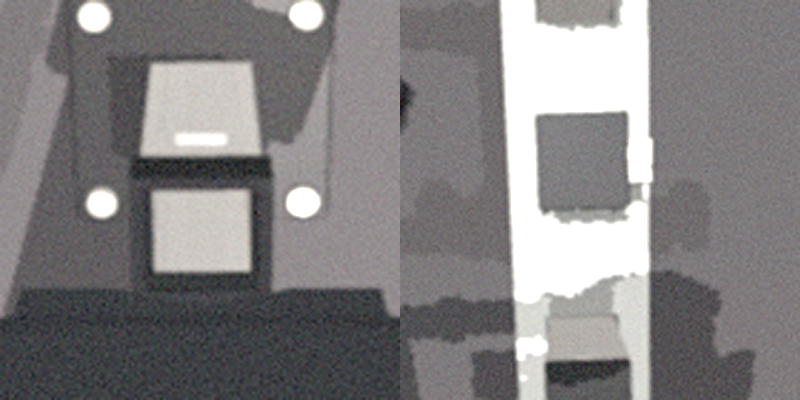

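The hole is confirmed on the yaw-16° face at left crop (200,139). The tube cap is at right crop (536..631, 112..212), with its latch on the +x side.

```bash
python3 - <<'E'
from h import *
def rep(f,c,r,s,p,h,n):
    z=np.load(f); P=back(np.array(p,float)*s+np.array(c)-r,h,z["K"],z["T"])[:,:2]; d=P[1]-P[0]+P[2]-P[3]
    print(n,P.mean(0).round(1),"yaw",round(np.degrees(np.arctan2(d[1],d[0])),1),np.linalg.norm(P-np.roll(P,1,0),axis=1).round(1))
rep("w6.npz",(314,313),70,.35,[(151,190),(253,190),(251,273),(153,273)],102,"mouth")
rep("w6.npz",(314,313),70,.35,[(93,17),(306,15),(303,203),(102,204)],13,"screws")
rep("w7.npz",(327,107),80,.4,[(136,115),(228,112),(231,209),(140,212)],152,"cap")
# screws again in w4,w5 (crop r=80 -> 266px)
rep("w4.npz",(283,268),80,160/266,[(81,44),(199,43),(200,150),(88,150)],13,"screws4")
rep("w5.npz",(292,265),80,160/266,[(79,43),(197,42),(197,149),(85,150)],13,"screws5")
rep("w5.npz",(292,265),80,160/266,[(103,123),(160,123),(161,172),(107,172)],102,"mouth5")
rep("w4.npz",(283,268),80,160/266,[(104,123),(160,123),(160,174),(105,174)],102,"mouth4")
E
```

```text
mouth [552.7  14.1] yaw -74.0 [31.1 32.8 31.1 32.4]
screws [547.2  12.7] yaw -73.5 [86.5 86.5 86.9 86.4]
cap [531.5 249.9] yaw 11.7 [29.6 29.1 29.6 29.6]
screws4 [548.3  14.6] yaw -163.8 [86.  86.8 86.8 86.8]
screws5 [549.4  12.6] yaw 16.5 [86.5 86.6 86.4 86.7]
mouth5 [548.8  17.1] yaw 15.9 [32.2 33.5 32.1 32.6]
mouth4 [548.8   9.5] yaw -164.0 [33.6 33.  33.6 33.3]
```

Stand: (549, 13.3), yaw 16.2°. Tube cap: (531.6, 249.3), yaw about 11.5°. I'll grip the tube, lift it and check the grip width.

```bash
python3 - <<'E'
from h import *
x,y=531.6,249.3
bot.movep([x,y,190],q(101.5)); print(bot.movel([x,y,107],v=100,force_limit=8)); st()
bot.gripper_close(effort=60); st()
print(bot.movel([x,y,137],v=60,force_limit=25)); st(); bot.movel([x,y,270],v=130); st()
bot.movep([549,13.3,225],q(106.2)); bot.wait(.3); st()
w,K,T=snap("wrist"); S,_,_=snap("side"); C,_,_=snap("scene")
a=cv2.resize(w[150:400,200:450],(266,266)); 
b=cv2.resize(S[110:250,240:380],(266,266),interpolation=2); c=cv2.resize(C[110:250,230:370],(266,266),interpolation=2)
cv2.imwrite("pics/c5.png",cv2.convertScaleAbs(np.hstack([a,b,c]),alpha=1.4))
E
```

```text
False
t 21.49 tcp [532.3 249.5 107.7] F [-0.6 -0.1  0.3] w 0.999 gf 0.0
t 22.04 tcp [531.6 249.4 107.7] F [-2.7 -0.4  5.2] w 0.339 gf 59.9
False
t 22.69 tcp [531.6 249.3 137.2] F [-0.1 -0.2 -1.8] w 0.343 gf 59.5
t 23.87 tcp [530.8 249.  268.7] F [-0.2 -0.2 -1.7] w 0.348 gf 59.5
t 25.12 tcp [549.2  14.4 225.2] F [-0.1 -0.4 -2.6] w 0.344 gf 59.5
```

View pics/c5.png

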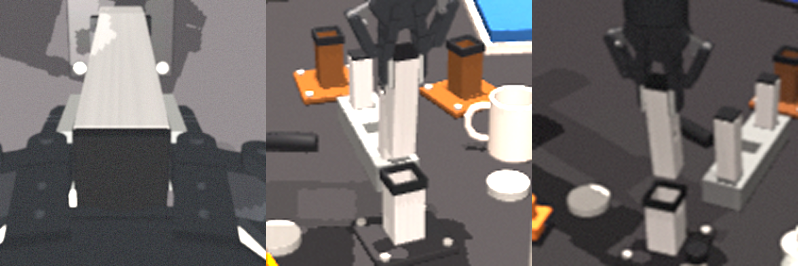

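The tube is held and the latch pressed, since the width matches about 30 mm. The wrist crop shows the cap square between the pads, and the side and scene crops show it hanging straight above the sleeve. Now I'll insert it under a force limit.

```bash
python3 - <<'E'
from h import *
bot.movel([549,13.3,208],v=80)
print(bot.movel([549,13.3,180],v=40,force_limit=10)); s=st(); print(np.round(s["moment"],2))
if s["tcp_pos"][2]<185:
    print(bot.movel([549,13.3,110],v=50,force_limit=12)); s=st(); print(np.round(s["moment"],2))
E
```

```text
True
t 26.02 tcp [550.   13.2 199.3] F [ 0.1 -0.7  4.1] w 0.346 gf 60.3
[0.05 0.07 0.03]
```

```bash
python3 - <<'E'
from h import *
a=np.radians(16.2); ex=np.array([np.cos(a),np.sin(a)]); ey=np.array([-ex[1],ex[0]]); s0=np.array([549,13.3])
for dx,dy in [(0,0),(0,1.5),(0,-1.5),(-1.5,0),(1.5,0),(0,3),(0,-3),(-1.5,1.5),(-1.5,-1.5),(1.5,1.5),(1.5,-1.5),(-3,0),(3,0)]:
    p=s0+dx*ex+dy*ey
    bot.movel([*p,203],v=60); bot.wait(.1)
    hit=bot.movel([*p,188],v=40,force_limit=9); print(dx,dy,hit); s=st(); print(np.round(s["moment"],2))
    if s["tcp_pos"][2]<194: print("IN"); break
    if s["time_s"]>38: break
E
```

```text
0 0 True
t 26.62 tcp [549.7  13.1 199.2] F [ 0.1 -0.   3. ] w 0.344 gf 60.3
[ 0.04 -0.01  0.03]
0 1.5 True
t 27.22 tcp [549.   14.6 199.4] F [-0.8 -0.8  4. ] w 0.343 gf 60.4
[ 0.07  0.18 -0.  ]
0 -1.5 True
t 27.82 tcp [549.9  11.8 199.1] F [-1.2 -0.5  3.3] w 0.346 gf 60.4
[ 0.05  0.07 -0.1 ]
-1.5 0 True
t 28.42 tcp [548.   12.8 199.2] F [-0.6  0.4  4.2] w 0.343 gf 60.4
[0.11 0.17 0.02]
1.5 0 True
t 29.02 tcp [550.9  13.6 199.3] F [-0.5 -0.3  3.4] w 0.349 gf 60.4
[0.08 0.19 0.06]
0 3 True
t 29.61 tcp [548.6  16.1 199.6] F [-1.4  0.5  3.4] w 0.341 gf 60.4
[0.07 0.13 0.04]
0 -3 True
t 30.25 tcp [550.4  10.3 198.9] F [-0.5 -0.3  3.3] w 0.348 gf 60.4
[ 0.13  0.24 -0.02]
-1.5 1.5 True
t 30.87 tcp [547.6  14.2 199.5] F [-0.9 -0.1  3.7] w 0.343 gf 60.4
[ 0.07  0.19 -0.  ]
-1.5 -1.5 True
t 31.47 tcp [548.4  11.3 199.1] F [0.1 0.3 3.2] w 0.345 gf 60.4
[ 0.11  0.15 -0.  ]
1.5 1.5 True
t 32.08 tcp [550.4  15.1 199.5] F [-0.4  1.   4.3] w 0.341 gf 60.4
[0.17 0.24 0.02]
1.5 -1.5 True
t 32.68 tcp [551.3  12.2 199.1] F [-0.8  0.6  3.8] w 0.346 gf 60.4
[ 0.1   0.14 -0.03]
-3 0 True
t 33.29 tcp [546.7  12.3 199.3] F [-1.5  0.4  4.3] w 0.342 gf 60.4
[0.11 0.15 0.05]
3 0 True
t 33.93 tcp [552.2  14.  199.3] F [-0.5 -0.4  4.2] w 0.345 gf 60.4
[0.12 0.13 0.01]
```

The contact height is nearly the same everywhere. In the last picture the tube seems pitched about the closing axis, with the foot towards +y', in both the side crop (405,50)→(397,160) and the scene crop. I'll raise it, firm the grip, and fit the tilt from the masks.

```bash
cat > fit.py <<'E'
from h import *
from scipy.spatial.transform import Rotation as R
def hull(th,sl,K,T,tcp,Rt,z0=0,z1=144):
    # tube frame: x=closing axis (tool y), z up ; rotated by th about the closing axis; + th: foot toward tool +x
    X=Rt[:,1]*np.sign(Rt[0,1]); Z=-Rt[:,2]; B=R.from_rotvec(np.radians(th)*X).as_matrix()@np.c_[X,np.cross(Z,X),Z]
    g=tcp-19*Rt[:,2]
    c=np.array([[a,b,h-118-sl] for a in(-15,15) for b in(-15,15) for h in(z0,z1)])
    return proj(g+c@B.T,K,T)
def fit(cams=("wrist","side","scene"),save=None):
    s=bot.read_state(); qq=s["tcp_rot"]; Rt=R.from_quat([*qq[1:],qq[0]]).as_matrix(); out=[]; ims={}
    for c in cams:
        im,K,T=snap(c); ims[c]=(im,K,T); M=bot.masks_of(c,"tube"); e=hull(0,0,K,T,s["tcp_pos"],Rt).mean(0)
        M=[m for m in M if np.linalg.norm(np.argwhere(m["pixels"]).mean(0)[::-1]-e)<70]
        if not M: print(c,"no mask"); continue
        m=M[0]["pixels"]; best=[]
        for th in np.arange(-16,16.1,1):
            for sl in (-6,-3,0,3):
                h=np.zeros(m.shape,np.uint8); cv2.fillConvexPoly(h,cv2.convexHull(np.round(hull(th,sl,K,T,s["tcp_pos"],Rt)).astype(np.int32)),1)
                best.append(((h&m).sum()/(h|m).sum(),th,sl))
        best.sort(reverse=True); print(c,round(M[0]["p"],2),[(round(float(a),3),float(b),d) for a,b,d in best[:6]])
    if save:
        o=[]
        for c,r in zip(cams,(125,50,50)):
            im,K,T=ims[c]; P={t:hull(t,0,K,T,s["tcp_pos"],Rt,0,90) for t in(0,-8,8)}
            u,v=P[0].mean(0).astype(int); k=266/(2*r)
            p=cv2.resize(cv2.copyMakeBorder(im,150,150,150,150,0)[v+150-r:v+150+r,u+150-r:u+150+r],(266,266),interpolation=2); p=cv2.convertScaleAbs(p,alpha=1.4)
            p2=p.copy()
            for t,col in((0,(0,255,0)),(-8,(0,0,255)),(8,(255,0,0))):
                cv2.polylines(p2,[cv2.convexHull(np.round((P[t]-[u-r,v-r])*k).astype(np.int32))],True,col,1)
            o.append(np.vstack([p,p2]))
        cv2.imwrite(save,np.hstack(o))
E
python3 - <<'E'
from fit import *
bot.movel([549,13.3,225],v=80); bot.gripper_close(effort=120); bot.wait(.2); st(); fit(save="pics/c6.png"); st()
E
```

```text
t 34.84 tcp [548.8  13.3 224.7] F [ 0.3  0.9 -1.8] w 0.336 gf 118.2
wrist 0.55 [(0.954, 7.0, 3), (0.947, 6.0, 3), (0.942, 8.0, 3), (0.932, 5.0, 3), (0.93, 9.0, 3), (0.922, 4.0, 3)]
side 0.67 [(0.823, 6.0, 0), (0.823, 6.0, -3), (0.817, 5.0, -3), (0.813, 5.0, 0), (0.809, 5.0, -6), (0.806, 9.0, 0)]
scene 0.85 [(0.823, 7.0, -3), (0.822, 8.0, -3), (0.821, 7.0, 0), (0.816, 6.0, -3), (0.812, 6.0, 0), (0.805, 4.0, -6)]
t 35.14 tcp [549.   13.3 225. ] F [ 0.2 -0.7 -2.1] w 0.337 gf 118.2
```

View pics/c6.png

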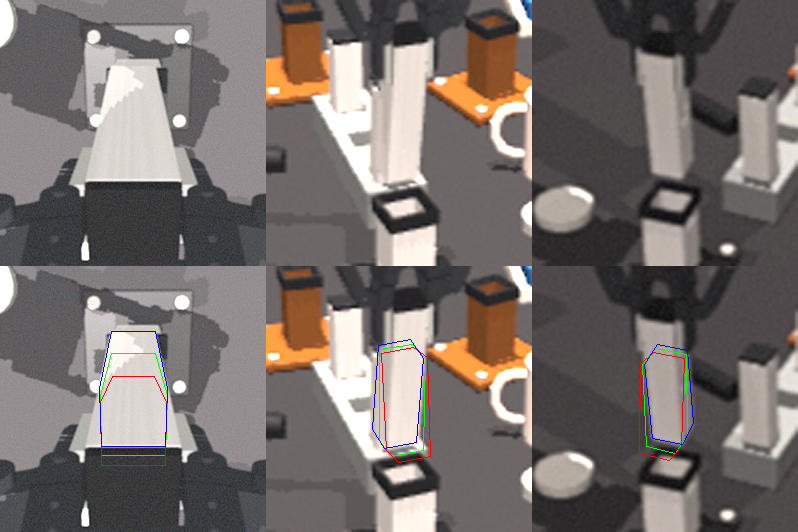

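The overlays show the blue outline (+8°) fitting and the masks agree on about +7°, so the tube really is tilted in the pads. I'll tilt the tool by −7° to make the tube upright, refit, and insert.

```bash
cat > ins.py <<'E'
from fit import *
a=np.radians(16.2); ex=np.array([np.cos(a),np.sin(a),0]); ey=np.array([-ex[1],ex[0],0])
def pose(g,th):
    q0=q(106.2); Rt=R.from_rotvec(-np.radians(th)*ex)*R.from_quat([*q0[1:],q0[0]]); m=Rt.as_matrix()
    x=Rt.as_quat(); return (np.array(g)+19*m[:,2]).tolist(),[float(x[3]),*map(float,x[:3])]
def search(th,offs,g0=(549,13.3),tmax=52,F=9):
    for dx,dy in offs:
        p=np.array([*g0,0])+dx*ex+dy*ey
        bot.movel(pose([p[0],p[1],224],th)[0],v=60); bot.wait(.05)
        hit=bot.movel(pose([p[0],p[1],206],th)[0],v=40,force_limit=F); s=bot.read_state()
        qq=s["tcp_rot"]; gz=s["tcp_pos"]-19*R.from_quat([*qq[1:],qq[0]]).as_matrix()[:,2]
        print(dx,dy,hit,round(s["time_s"],1),"foot z",round(gz[2]-118,1),"F",np.round(s["force"],1),"M",np.round(s["moment"],2))
        if gz[2]-118<93: return (dx,dy)
        if s["time_s"]>tmax: return None
E
python3 - <<'E'
from ins import *
P,o=pose([549,13.3,240],7); bot.movep(P,o); bot.wait(.2); st()
s=bot.read_state(); Rt=R.from_quat([*s["tcp_rot"][1:],s["tcp_rot"][0]]).as_matrix()
im,K,T=snap("wrist"); M=bot.masks_of("wrist","tube"); print([m["p"] for m in M]); m=M[0]["pixels"]; best=[]
for th in np.arange(3,11.1,.5):
  for sl in (0,1.5,3):
    for dy in (-3,-1.5,0,1.5,3):
      for dx in (-1.5,0,1.5):
        h=np.zeros(m.shape,np.uint8); cv2.fillConvexPoly(h,cv2.convexHull(np.round(hull(th,sl,K,T,s["tcp_pos"]+dy*ey+dx*ex,Rt)).astype(np.int32)),1)
        best.append((round(float((h&m).sum()/(h|m).sum()),3),float(th),sl,dx,dy))
best.sort(reverse=True); print(best[:8])
print(search(7,[(0,0),(0,-1.5),(0,1.5)]))
E
```

```text
t 35.59 tcp [550.1  10.7 221.5] F [-0.6  0.3 -3. ] w 0.336 gf 118.3
[0.85]
[(0.963, 6.0, 3, 0, 1.5), (0.962, 6.5, 3, 0, 1.5), (0.961, 5.5, 3, 0, 1.5), (0.957, 6.0, 1.5, 0, 3), (0.957, 5.0, 1.5, 0, 3), (0.956, 5.5, 3, 0, 3), (0.956, 5.5, 1.5, 0, 3), (0.955, 7.0, 3, 0, 1.5)]
0 0 False 36.8 foot z 87.7 F [-0.5 -0.6 -1.6] M [ 0.04  0.06 -0.03]
(0, 0)
```

It's in, so I'll continue down.

```bash
python3 - <<'E'
from ins import *
th=6.5
for zf in (50,11):
    P,o=pose([549,13.3,118+zf],th); print(bot.movel(P,v=45,force_limit=15)); s=st(); print(np.round(s["moment"],2))
    qq=s["tcp_rot"]; print("foot z",(s["tcp_pos"]-19*R.from_quat([*qq[1:],qq[0]]).as_matrix()[:,2])[2]-118)
E
```

```text
False
t 37.75 tcp [549.3  11.  149. ] F [-0.6 -1.9 -4.6] w 0.338 gf 118.3
[-0.34 -0.04  0.08]
foot z 49.80839767585141
True
t 38.58 tcp [549.8  10.6 111.2] F [-1.2  0.5  4. ] w 0.334 gf 119.0
[0.07 0.1  0.01]
foot z 12.085462344925475
```

The foot is on the floor at 12.1 mm. Now I'll release, retreat and check.

```bash
python3 - <<'E'
from ins import *
bot.let_go(); bot.wait(.3); st()
p=bot.read_state()["tcp_pos"]; bot.movel([p[0],p[1],p[2]+120],v=130)
s=np.array([549.4,13.3,0]); g=s+ex*130; bot.movep([g[0],g[1],300],q(16)); bot.wait(.2)
w,K,T=snap("wrist"); cv2.imwrite("pics/w9.png",w); st()
for c in ["wrist","scene","side"]:
    if c!="wrist": snap(c)
    for t in ["button_tip","tube","plug","puck"]:
        print(c,t,[(np.round(d["xyz"]).tolist(),round(d["p"],2)) for d in bot.spot_in(c,t)][:3])
# expected: cap centre and button / hole pixels in the wrist picture
print("button out",proj(s+ex*22.5+[0,0,77],K,T).round(),"cap",proj(s+[0,0,156],K,T).round())
M=bot.masks_of("wrist","tube"); 
for m in M: yx=np.argwhere(m["pixels"]); print(round(m["p"],2),yx.min(0),yx.max(0))
c=np.array([[x,y] for x,y in((15,-15),(15,15),(-15,15),(-15,-15))])
print("cap corners if home",proj(np.array([s+ex*x+ey*y+[0,0,156] for x,y in c]),K,T).round(1).tolist())
u,v=proj(s+ex*20.5+[0,0,77],K,T)[0].astype(int); print(w[v-14:v+15:2,u-16:u+17:2].mean(2).astype(int))
E
```

```text
t 39.48 tcp [549.3   9.8 110.7] F [0.2 0.7 0.4] w 1.003 gf 0.0
t 42.16 tcp [674.   49.6 299.9] F [ 0.8 -0.2  0. ] w 1.001 gf 0.0
wrist button_tip [([571.0, 21.0, 136.0], 0.78)]
wrist tube [([561.0, 18.0, 155.0], 0.55)]
wrist plug []
wrist puck [([734.0, 246.0, 55.0], 0.71), ([572.0, -287.0, 10.0], 0.64), ([562.0, 20.0, 152.0], 0.47)]
scene button_tip [([572.0, 13.0, 127.0], 0.59)]
scene tube [([556.0, 7.0, 136.0], 0.79), ([739.0, 206.0, 59.0], 0.57)]
scene plug [([370.0, -82.0, 36.0], 0.8), ([529.0, -284.0, 39.0], 0.7), ([343.0, -245.0, 35.0], 0.6)]
scene puck [([493.0, -223.0, 28.0], 0.5)]
side button_tip []
side tube [([388.0, 23.0, 13.0], 0.68), ([550.0, 5.0, 139.0], 0.67)]
side plug [([514.0, -286.0, 42.0], 0.69), ([362.0, -88.0, 39.0], 0.62)]
side puck [([483.0, -231.0, 30.0], 0.72)]
button out [[315. 261.]] cap [[315. 317.]]
0.89 [259 298] [329 329]
cap corners if home [[330.3, 303.4], [299.3, 303.6], [299.8, 330.4], [330.0, 330.3]]
[[ 72 133 136 131 133 134 132 129 128 134 136 129 133 133 137 134 102]
 [ 80 133 132 133 131 133 134 130 133 132 133 133 134 131 131 135 109]
 [ 97
[... 218 characters left out ...]
129 133 129 129 129 125 131 125 126 132 131 131 135 135 131]
 [126 130 129 133 136 151 113 109 111 113 125 169 143 131 130 133 128]
 [125 134 135 135 137 162 136 139 138 136 141 174 154 132 134 133 133]
 [117 114 119 121 119 119 134 139 138 139 129 127 116 118 117 118 116]
 [ 24  32  29  26   9  32  34  30  23  12  26  29  25  23  24  26  23]
 [ 33  17  33  30  29  25  23  28  26  26  32  18  26  27  31  34  27]
 [ 37  40  31  37  36  28  25  34  34  37  29  41  44  43  45  42  38]
 [ 49  43  43  39  39  42  39  37  36  45  47  49  55  49  50  56  47]
 [ 39  78 108 105 108  98 103 101 106  99  99 111 118 117 116  84  40]
 [ 33  90 131 136 129 107 110 112 110 114 111 124 134 136 134  97  34]]
```

The cap corners sit where a fully home tube should put them. The button shows as a 12 mm wide block standing out in the hole, the plug is in the tray beside the puck, and the robot is clear. I'll hand the job in.

```bash
python3 -c "
from workcell import bot
print(bot.finish_job())"
```

```text
the job is handed in; nothing more can be done
None
```

The job is handed in at about 42 s of the 64 s. The plug is in the tray beside the specimen, and the button tube is fully home and released with its button out through the hole, judging by the last wrist picture and network readings.

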